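# Daily check of the bench force tester

## Robot

A 7-joint arm with a two-finger parallel gripper is mounted at the origin on the work surface. World frame = base frame: x ahead of the robot, y to its left, z up, the work surface at z = 0. Lengths are in m, angles in rad, forces in N, time in s.
With the tool pointing down it reaches from about 0.4 to 0.85 m from the base axis. Payload 4.5 kg.
Tool frame: the origin (TCP) lies at the very end of the fingers, on their centre line; the grasp point (between the pads) lies 19 mm behind it; z points along the fingers, y is the line along which they close (so a half turn about z gives the same grasp; the last joint's range is limited). The gripper opens to 88 mm and grips with 3 to 60 N. Pads are 18 mm wide; open, the fingers measure 123 mm over their backs; the gripper's body (75 mm by 187 mm) begins 45 mm behind the grasp point.
Start: joints at [-1.29, 0.689, -0.195, 1.565, 0.157, 0.902, -0.215], TCP at [0.153, 0.606, 0.239] pointing down, gripper open.
Joint ranges: [-3.01, 3.01], [-0.46, 2.08], [-1.47, 1.51], [0.13, 2.56], [-1, 4.14], [0.04, 2.09], [-2.66, 2.66]. Speed limits (rad/s): [2.57, 2.57, 3.14, 3.14, 3.14, 3.14, 3.14].

## Interface

Orientations are given as a unit quaternion [x, y, z, w].
In Python, from plant import r, optics gives the robot as it stands.
- The arm moves only by the tool servo_tool, never from a script. Its arguments are lists of equal length, an entry for each row: "translation": the shift along the tool's x, y, z in m, a list of three; "turn": the turn, a rotation vector about the tool's x, y, z in rad, a list of three. In form: {"translation": [[dx, dy, dz], ...], "turn": [[rx, ry, rz], ...]}. A call has 1 to 10 rows; each row shifts and turns the commanded pose from where the row before left it, along the tool's axes as they then stand; what a row does not reach is not made up. A row lasts 1/8 s, in which the tool goes at most 62.5 mm and 10.7 degrees, less where a joint would pass 70% of its speed; a pose out of reach is approached as far as the arm can. A call is refused whole if a number of a shift passes 0.0625 or a number of a turn 0.188, either way. A call with a gripper value outside its range is refused whole. "grip" is the opening, from 0 (shut) to 1 (fully open), set as the call begins (left out, the last holds). The fingers move at their own pace and stop on an object; "grip_force" is the grip in N (left out, the last holds). Time passes only in rows, so rows that do not move let the fingers close. It gives the time, the measured TCP pose, the force, the opening and the grip force at its end, in the units of the state.
- r.get_state(): the state, without advancing time (a new reading comes with each control period).
- optics.snapshot(name): name is "side" or "top" or "wrist"; returns a dict with "img" (384x512x3 uint8, red, green, blue), "z_map" (384x512 float32, m along the optical axis (not along the pixel's ray), 0 where there is no reading), "mtx" (3x3 intrinsics, pixels), "R" (3x3) and "t" (3): a world point X has camera coordinates R X + t. Camera axes: x right, y down, z forward; pixel columns grow to the right and rows downward; lengths in m; the calibration is good to about 2 mm. The wrist camera is an equidistant fisheye: a pixel r from the principal point sees the ray r / f radians off the axis. A picture is of the moment at which its call begins.
- r.finish_job(): hands the job in; it is judged then, once.
The state is a dict: "clock": time; "q": joint angles; "qd": joint speeds; "joint_torque": joint torques, N m; "tool_pos": TCP position; "eef_rot": TCP orientation; "contact_force": force on the tool from outside, world axes, zero at the start; "moment": the same for the moment, N m; "opening": opening from 0.0 (shut) to 1.0 (fully open); "finger_force": force on a finger pad.
Only numpy, scipy, OpenCV 4.12 (cv2) and the standard library are available. Lean on these libraries where they do the work, as an engineer would, in place of code of your own. Each camera call takes 0.05 s, during which the arm holds its last target. There are 200 camera calls.

## Task

Do the morning check of the blue force tester on the phone repair bench: stand the brass check weight upright inside the black circle at the centre of its sprung pan, gently so that the pan is not driven down to its stop, and let go of it. Then take the orange handle, draw the rod out against its spring until its pointer stands over the red band on the scale, without running past the band, and finish still holding it there for the reading. Leave the band's setting and everything else on the bench as they are.

Things in the scene. Friction and masses are not known exactly. Their poses are not given: they have to be found in the camera images.
- tester: Blue force tester fixed to the green mat (mat top is at z = 0.003): housing 130 (x) by 140 (y) by 85 mm high. Origin: centre of its underside, on the mat. Its z is up; its rod comes out of its +y side and is drawn out along its +y axis; its small display looks to its -x.
- pan (a joint): Sprung pan on top of the tester: how far it is pressed down, m. 0 = up (empty); range 0 to 0.022 (its stop). Spring 400 N/m: the brass weight sinks it about 5 mm; a load of about 8.5 N takes it to the stop.
- pan_center (a point): Centre of the pan's flat top face, a round steel plate of diameter 96 mm, 5 mm thick; its top is 115 mm above the tester's underside when empty. A black circle printed on it, 49 mm inside diameter, marks the centre.
- rod (a joint): How far the steel telescoping rod (diameter 16 mm) is drawn out of the tester, m. 0 = home, range 0 to 0.095. An inner spring pulls it home with 4 N at 0 and 110 N/m more (12 N at 0.07).
- handle (a point): Grip point on the orange handle, 77 mm above the tester's underside, at home 215 mm from its origin along its +y. An upright block 18 mm wide (tester x), 30 mm long (tester y, centred here), top 15 mm and foot 27 mm from this point; pinch its 18 mm from above. Its outer end has a stop flange 42 mm wide, 6 mm thick, as tall. Moves with the rod; axes as the tester's.
- pointer_tip (a point): Tip of the black pointer, a 3 mm wide needle fixed to the rod 123 mm nearer the tester than the handle's grip point, reaching out on the tester's +x side over the scale bar. Moves with the rod; axes as the tester's.
- band (a point): Centre of the red band, a clip 8 mm wide (along tester y) across the white scale bar beside the rod: the length mark. It stands 30 to 70 mm from the pointer's home along the tester's +y, just below the pointer's path. Axes as the tester's. The rod is at length when pointer_tip and band agree along the tester's y.
- brass_weight: Brass-yellow check weight, upright cylinder of diameter 33 mm and height 34 mm with a small knob on top (48 mm high in all), about 250 g, standing on the mat. Origin: centre of its underside, z up.
- steel_weight_a: Bystander: bright steel weight, same shape and size as the brass one. Origin: centre of its underside. Stands near it on the mat.
- steel_weight_b: Bystander: dark steel weight, diameter 26 mm, height 40 mm in all. Origin: centre of its underside. Stands near it on the mat.
- phone: Bystander: black phone lying flat, 72 by 150 by 8 mm. Origin: centre of its underside.
- spudger: Bystander: black plastic prying stick, 140 mm long, 12 mm wide, 6 mm high, lying on the mat. Origin: on its underside.
- screwdriver: Bystander: screwdriver 150 mm long lying on the mat.
- screw_tray: Bystander: grey divided screw tray, 100 by 130 by 18 mm. Origin: centre of its underside.
- brush: Bystander: wooden cleaning brush, 160 mm long, 16 mm high. Origin: on its underside.
Things that resemble listed ones, but are neither listed nor needed, are in the scene too. Of the things that look like the brass_weight, the smallest one is meant.

How it is judged:
By the outcome, as a careful person would: the job done as asked, in the order asked, and still so for the second after the job is handed in, while the arm keeps its last pose, push and grip.
It also fails if it takes over 50 s, if anything falls off the work surface, if the arm or the gripper's body presses on something with over 40 N, if the wrist force passes 120 N, or if a joint passes its speed limit or range.

## Working session

There is one attempt and no reset: what is moved stays moved. The work goes in short steps, Python scripts to look and compute and a tool call to move; the robot and the scene stay as the last step left them, time stands still between calls to the robot, and variables do not carry over. Pictures are saved under pics/ and viewed, at most 10 in all, crops included, and the job is handed in when it is done.

Besides the shell and the picture viewer there is one more tool, called in YAML: its name, and indented under it one key for each argument. servo_tool: Moves the arm, as the interface text tells. Its arguments: {"type":"object","properties":{"translation":{"type":"array"},"turn":{"type":"array"},"grip":{"type":"number"},"grip_force":{"type":"number"}},"required":["translation","turn"]}

```bash
mkdir -p pics; cat > h.py <<'E'
import numpy as np, cv2, pickle
from plant import r, optics
def snap(n,f):
    s=optics.snapshot(n); cv2.imwrite(f'pics/{f}.png',s['img'][:,:,::-1]); pickle.dump(s,open(f'pics/{f}.pkl','wb')); return s
def load(f): return pickle.load(open(f'pics/{f}.pkl','rb'))
def world(s,wrist=False):
    h,w=s['z_map'].shape; v,u=np.mgrid[:h,:w].astype(float); K=s['mtx']
    a=(u-K[0,2])/K[0,0]; b=(v-K[1,2])/K[1,1]
    if wrist:
        th=np.hypot(a,b); k=np.tan(th)/np.maximum(th,1e-9); a=a*k;b=b*k
    z=s['z_map']; P=np.stack([a*z,b*z,z],-1)
    return (P-s['t'])@s['R']
E
python3 - <<'E'
from h import *
a=[snap(n,n+'0') for n in('side','top','wrist')]
for s in a: print(s['mtx'].round(1).tolist(),(-s['R'].T@s['t']).round(3),s['R'].round(2).tolist())
cv2.imwrite('pics/all.png',cv2.resize(np.vstack([np.hstack([a[0]['img'],a[1]['img']])]),(800,300))[:,:,::-1])
st=r.get_state();print(st['tool_pos'],st['eef_rot'],st['opening'],st['contact_force'])
E
```

```text
[[396.7, 0.0, 253.3], [0.0, 396.7, 186.5], [0.0, 0.0, 1.0]] [0.515 0.847 0.697] [[-1.0, -0.06, 0.01], [-0.04, 0.61, -0.79], [0.04, -0.79, -0.62]]
[[381.3, 0.0, 255.6], [0.0, 381.3, 190.3], [0.0, 0.0, 1.0]] [0.416 0.073 1.184] [[0.02, -1.0, -0.0], [-0.99, -0.02, -0.13], [0.13, 0.01, -0.99]]
[[297.3, 0.0, 260.0], [0.0, 297.3, 192.6], [0.0, 0.0, 1.0]] [0.083 0.623 0.384] [[0.24, 0.97, -0.0], [0.93, -0.23, 0.27], [0.27, -0.07, -0.96]]
[0.15258524 0.60561607 0.23809119] [ 1.23035880e-01  9.92401990e-01 -6.78146621e-04 -5.24355175e-05] 0.9969464004144434 [ 0.19136011  0.44958364 -0.97247775]
```

View pics/top0.png

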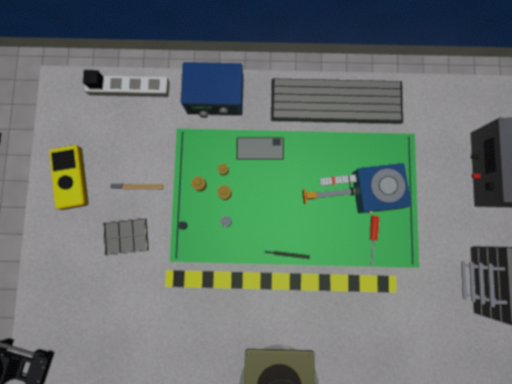

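View pics/side0.png

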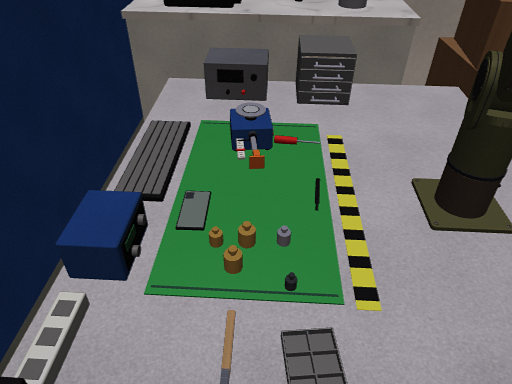

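The top view shows three brass look-alikes at (223,169), (198,184) and (224,193). In the side view they are at (216,237), (233,260) and (247,235). The one at top (223,169) / side (216,237) looks smallest. The tester is at top (382,188), with its handle at (307,196). Next I measure all of these and check the choice in a close crop.

```bash
python3 - <<'E'
from h import *
S={n:load(n+'0') for n in('top','side')}
W={n:world(S[n]) for n in S}
def px(s,X):
    c=s['R']@X+s['t'];return (s['mtx']@(c/c[2]))[:2]
hs={n:cv2.cvtColor(S[n]['img'],cv2.COLOR_RGB2HSV) for n in S}
def blobs(n,lo,hi,amin=15):
    m=cv2.inRange(hs[n],np.array(lo),np.array(hi)); k,l,st,c=cv2.connectedComponentsWithStats(m)
    for i in range(1,k):
        if st[i,4]>=amin:
            p=W[n][(l==i)&(S[n]['z_map']>0)]
            q=p[(p[:,2]>-.02)&(p[:,2]<.2)&(p[:,0]>.2)&(p[:,0]<.9)&(abs(p[:,1])<.7)]
            if len(q)<10: continue
            print(n,st[i].tolist(),'lo',np.percentile(q,3,0).round(3),'hi',np.percentile(q,97,0).round(3),'med',np.median(q,0).round(3))
for n in S:
    print('brass/orange');blobs(n,(8,110,60),(25,255,255))
    print('red');blobs(n,(0,150,80),(6,255,255),4)
    z=W[n][...,2]; x=W[n][...,0];y=W[n][...,1]
    m=(z>.1)&(z<.14)&(abs(x-.4)<.3)&(y>-.5)&(y<-.1)&(S[n]['z_map']>0)
    p=W[n][m]; print('pan',len(p),np.percentile(p,[1,50,99],0).round(3))
    if len(p)>10: print('circ',cv2.minEnclosingCircle(p[:,:2].astype(np.float32)))
t=cv2.resize(S['side']['img'][205:285,190:310],None,fx=4,fy=4,interpolation=cv2.INTER_CUBIC)
u=cv2.resize(S['top']['img'][150:230,295:415],None,fx=4,fy=4,interpolation=cv2.INTER_CUBIC)
cv2.imwrite('pics/crop.png',np.vstack([t,u])[:600,:,::-1])
E
```

```text
brass/orange
top [55, 145, 33, 64, 252] lo [0.503 0.599 0.015] hi [0.688 0.661 0.043] med [0.585 0.617 0.03 ]
top [219, 165, 9, 9, 65] lo [0.621 0.172 0.033] hi [0.646 0.195 0.055] med [0.631 0.182 0.039]
top [193, 178, 12, 12, 123] lo [0.57  0.237 0.041] hi [0.602 0.27  0.068] med [0.584 0.252 0.048]
top [123, 185, 39, 3, 71] lo [0.575 0.38  0.007] hi [0.581 0.492 0.014] med [0.578 0.452 0.011]
top [219, 186, 12, 13, 115] lo [0.546 0.16  0.044] hi [0.577 0.191 0.067] med [0.559 0.175 0.048]
top [303, 190, 14, 13, 96] lo [ 0.536 -0.093  0.084] hi [ 0.563 -0.057  0.098] med [ 0.552 -0.07   0.095]
top [371, 216, 8, 14, 28] lo [ 0.465 -0.293  0.021] hi [ 0.502 -0.271  0.028] med [ 0.489 -0.289  0.024]
red
top [473, 173, 8, 6, 43] lo [ 0.622 -0.595  0.023] hi [ 0.642 -0.573  0.049] med [ 0.629 -0.586  0.045]
top [371, 217, 7, 23, 134] lo [ 0.435 -0.288  0.021] hi [ 0.498 -0.27   0.033] med [ 0.467 -0.278  0.027]
pan 899 [[ 0.538 -0.336  0.114]
 [ 0.582 -0.291  0.118]
 [ 0.626 -0.246  0.123]]
circ ((0.5823812484741211, -0.292584627866745), 0.0489303395152092)
brass/orange
side [250, 149, 
[... 258 characters left out ...]
 0.051] med [0.634 0.195 0.035]
side [224, 245, 18, 29, 426] lo [0.57  0.249 0.007] hi [0.605 0.278 0.065] med [0.587 0.269 0.045]
side [222, 310, 13, 58, 439] lo [0.572 0.379 0.007] hi [0.585 0.49  0.012] med [0.579 0.44  0.01 ]
red
side [242, 89, 3, 6, 13] lo [ 0.624 -0.594  0.036] hi [ 0.633 -0.572  0.047] med [ 0.628 -0.578  0.045]
side [274, 135, 23, 8, 131] lo [ 0.434 -0.284  0.015] hi [ 0.5   -0.266  0.029] med [ 0.465 -0.272  0.024]
side [237, 149, 8, 2, 12] lo [ 0.593 -0.151  0.054] hi [ 0.613 -0.146  0.059] med [ 0.606 -0.148  0.056]
pan 366 [[ 0.536 -0.334  0.113]
 [ 0.582 -0.284  0.118]
 [ 0.626 -0.243  0.12 ]]
circ ((0.5825828909873962, -0.2913148105144501), 0.05164756625890732)
```

View pics/crop.png

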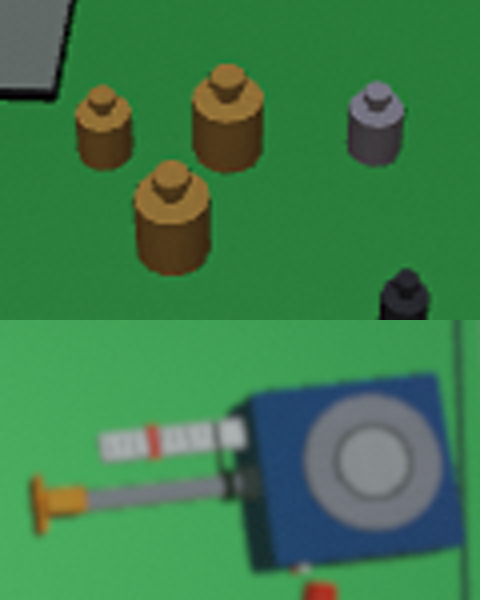

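The crop confirms it. The small brass weight at the left of the crop (side (216,237), top (223,169)) is clearly smaller than the two other brass ones. The red band is at top px (333,180), and the pan's circle is at (388,185). The weight stands near world (0.633, 0.184), so I move above it.

servo_tool:
  translation:
    - [-0.048,-0.0245,0.0065]
    - [-0.048,-0.0245,0.0065]
    - [-0.048,-0.0245,0.0065]
    - [-0.048,-0.0245,0.0065]
    - [-0.048,-0.0245,0.0065]
    - [-0.048,-0.0245,0.0065]
    - [-0.048,-0.0245,0.0065]
    - [-0.048,-0.0245,0.0065]
    - [-0.048,-0.0245,0.0065]
    - [-0.048,-0.0245,0.0065]
  turn:
    - [0,0,0]
    - [0,0,0]
    - [0,0,0]
    - [0,0,0]
    - [0,0,0]
    - [0,0,0]
    - [0,0,0]
    - [0,0,0]
    - [0,0,0]
    - [0,0,0]
  grip: 0.65

```text
clock: 1.4
tool_pos: [0.5594, 0.25, 0.1733]
eef_rot: [0.123, 0.992, 0.0, -0.0]
contact_force: [0.5, 0.2, 0.3]
opening: 0.65
finger_force: 0.0
```

servo_tool:
  translation:
    - [-0.035,-0.018,0.006]
    - [-0.035,-0.018,0.006]
    - [-0.0186,-0.011,0.003]
    - [0,0,0]
    - [0,0,0]
  turn:
    - [0,0,0]
    - [0,0,0]
    - [0,0,0]
    - [0,0,0]
    - [0,0,0]

```text
clock: 2.02
tool_pos: [0.6313, 0.1863, 0.1589]
eef_rot: [0.122, 0.993, 0.001, -0.001]
contact_force: [-0.2, -0.1, 0.4]
opening: 0.649
finger_force: 0.0
```

```bash
cat >> h.py <<'E'
from scipy.spatial.transform import Rotation as Ro
def go(X,st=None):
    st=st or r.get_state(); return Ro.from_quat(st['eef_rot']).as_matrix().T@(np.array(X)-st['tool_pos'])
E
python3 - <<'E'
from h import *
s=snap('wrist','w1'); st=r.get_state(); print(st['clock'],st['tool_pos'].round(4),st['eef_rot'].round(4),st['opening'])
W=world(s,True); hsv=cv2.cvtColor(s['img'],cv2.COLOR_RGB2HSV)
m=cv2.inRange(hsv,np.array((8,110,40)),np.array((25,255,255)))
k,l,sx,c=cv2.connectedComponentsWithStats(m)
for i in range(1,k):
    if sx[i,4]>150:
        p=W[(l==i)&(s['z_map']>0)]
        print(sx[i].tolist(),np.percentile(p,[2,50,98],0).round(4).tolist())
        for a,b in((.030,.042),(.046,.056)):
            q=p[(p[:,2]>a)&(p[:,2]<b)]
            if len(q)>20: print('  circ',a,[np.round(v,4) for v in cv2.minEnclosingCircle(q[:,:2].astype(np.float32))], np.median(q[:,2]))
E
```

```text
2.075 [0.6313 0.1865 0.159 ] [ 1.215e-01  9.926e-01  8.000e-04 -6.000e-04] 0.6553440355579352
[208, 96, 46, 46, 1648] [[0.5447, 0.1592, 0.0449], [0.5623, 0.1782, 0.0466], [0.5802, 0.1952, 0.0651]]
  circ 0.046 [array([0.5624, 0.1772]), np.float64(0.0203)] 0.046538481967659716
[302, 103, 45, 45, 1601] [[0.5693, 0.237, 0.0447], [0.5863, 0.2532, 0.0466], [0.6055, 0.2736, 0.0649]]
  circ 0.046 [array([0.5877, 0.2551]), np.float64(0.0205)] 0.046538261327272894
[0, 161, 32, 44, 995] [[0.5323, -0.0634, 0.0563], [0.5534, -0.0583, 0.0771], [0.5703, -0.0553, 0.0948]]
[243, 176, 32, 32, 824] [[0.6207, 0.1702, 0.0352], [0.633, 0.1845, 0.037], [0.6489, 0.1977, 0.0513]]
  circ 0.03 [array([0.635 , 0.1839]), np.float64(0.0159)] 0.03660439958054766
  circ 0.046 [array([0.6349, 0.1837]), np.float64(0.008)] 0.05041075448759682
[125, 263, 22, 51, 564] [[0.5929, 0.1553, 0.2308], [0.5973, 0.158, 0.2407], [0.6064, 0.1595, 0.2446]]
[374, 263, 22, 51, 560] [[0.61, 0.2243, 0.2313], [0.6143, 0.2266, 0.2405], [0.6239, 0.2283, 0.2445]]
[173, 311, 291, 29, 1462] [[0.6088, 0.1709, 0.2215], [0.6207, 0.2195, 0.2492], [0.6488, 0.2467, 0.2549]]
```

View pics/w1.png

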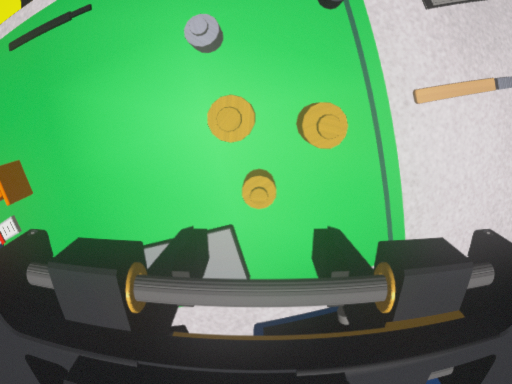

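The wrist view shows the small brass weight at (259,190), nearly below the tool. It measures r 16.5 mm, top at 37 mm and knob at 50 mm, centred at (0.635, 0.184). The larger ones are clear of the fingers, so I descend and grip.

servo_tool:
  translation:
    - [-0.004,-0.0015,0.03]
    - [0,0,0.03]
    - [0,0,0.03]
    - [0,0,0.025]
    - [0,0,0.018]
    - [0,0,0.01]
    - [0,0,0]
    - [0,0,0]
  turn:
    - [0,0,0]
    - [0,0,0]
    - [0,0,0]
    - [0,0,0]
    - [0,0,0]
    - [0,0,0]
    - [0,0,0]
    - [0,0,0]

```text
clock: 3.08
tool_pos: [0.6369, 0.1819, 0.0166]
eef_rot: [0.123, 0.992, 0.0, 0.001]
contact_force: [0.2, 0.4, 0.1]
opening: 0.652
finger_force: 0.0
```

servo_tool:
  translation:
    - [0,0,0]
    - [0,0,0]
    - [0,0,0]
    - [0,0,0]
    - [0,0,0]
    - [0,0,0]
  turn:
    - [0,0,0]
    - [0,0,0]
    - [0,0,0]
    - [0,0,0]
    - [0,0,0]
    - [0,0,0]
  grip: 0.2
  grip_force: 20

```text
clock: 3.82
tool_pos: [0.6366, 0.1822, 0.0162]
eef_rot: [0.123, 0.992, 0.001, 0.0]
contact_force: [-0.7, 2.0, 4.3]
opening: 0.366
finger_force: 20.0
```

servo_tool:
  translation:
    - [0,0,-0.01]
    - [0,0,-0.03]
    - [0,0,-0.05]
    - [0,0,-0.05]
    - [0,0,-0.05]
    - [0,0,-0.03]
    - [0,-0.02,0]
    - [0,0,0]
  turn:
    - [0,0,0]
    - [0,0,0]
    - [0,0,0]
    - [0,0,0]
    - [0,0,0]
    - [0,0,0]
    - [0,0,0]
    - [0,0,0]

```text
clock: 4.82
tool_pos: [0.6299, 0.1574, 0.2337]
eef_rot: [0.125, 0.992, -0.003, -0.002]
contact_force: [-0.5, -1.1, -2.6]
opening: 0.368
finger_force: 20.0
```

servo_tool:
  translation:
    - [-0.006,-0.025,0]
    - [-0.006,-0.05,0]
    - [-0.007,-0.05,0]
    - [-0.008,-0.05,0]
    - [-0.008,-0.05,0]
    - [-0.008,-0.05,0]
    - [-0.008,-0.05,0]
    - [-0.006,-0.05,0]
    - [-0.0057,-0.05,0]
    - [0,-0.0283,0]
  turn:
    - [0,0,0]
    - [0,0,0]
    - [0,0,0]
    - [0,0,0]
    - [0,0,0]
    - [0,0,0]
    - [0,0,0]
    - [0,0,0]
    - [0,0,0]
    - [0,0,0]

```text
clock: 6.08
tool_pos: [0.5785, -0.2966, 0.2328]
eef_rot: [0.125, 0.992, -0.0, -0.003]
contact_force: [0.6, 0.5, -2.7]
opening: 0.368
finger_force: 20.0
```

servo_tool:
  translation:
    - [0,0,0]
    - [0,0,0]
    - [0,0,0]
    - [0,0,0]
    - [0,0,0]
    - [0,0,0]
    - [0,0,0]
    - [0,0,0]
    - [0,0,0]
    - [0,0,0]
  turn:
    - [0,0,0.09]
    - [0,0,0.15]
    - [0,0,0.15]
    - [0,0,0.15]
    - [0,0,0.15]
    - [0,0,0.15]
    - [0,0,0.15]
    - [0,0,0.15]
    - [0,0,0.04]
    - [0,0,0]

```text
clock: 7.32
tool_pos: [0.5806, -0.2925, 0.2344]
eef_rot: [0.654, 0.757, -0.0, -0.001]
contact_force: [-0.5, 1.4, -2.4]
opening: 0.366
finger_force: 20.0
```

```bash
python3 - <<'E'
from h import *
a=snap('wrist','w2'); b=snap('side','s2'); c=snap('top','t2'); st=r.get_state(); print(st['q'].round(2),st['tool_pos'].round(4),st['opening'],st['contact_force'].round(2))
W=world(a,True); hsv=cv2.cvtColor(a['img'],cv2.COLOR_RGB2HSV)
m=cv2.inRange(hsv,np.array((8,110,40)),np.array((25,255,255)))
k,l,sx,_=cv2.connectedComponentsWithStats(m)
for i in range(1,k):
    if sx[i,4]>100:
        p=W[(l==i)&(a['z_map']>0)]; print(sx[i].tolist(),np.percentile(p,[2,50,98],0).round(4).tolist())
big=cv2.resize(b['img'][40:190,180:330],(400,400),interpolation=cv2.INTER_CUBIC)
cv2.imwrite('pics/c2.png',np.hstack([a['img'][:, 56:456],big[:384]])[:,:,::-1])
E
```

```text
[ 0.4   0.73 -0.01  1.49  0.01  0.93  0.53] [ 0.5811 -0.2927  0.2352] 0.3657585917330495 [ 0.09 -0.08 -1.29]
[226, 210, 69, 70, 3865] [[0.5648, -0.2994, 0.2296], [0.5785, -0.2846, 0.2548], [0.5943, -0.2755, 0.2694]]
[168, 265, 17, 52, 459] [[0.5525, -0.2796, 0.3065], [0.5538, -0.2699, 0.3164], [0.5555, -0.2658, 0.3203]]
[336, 265, 17, 53, 458] [[0.5982, -0.2727, 0.3066], [0.5993, -0.2632, 0.3165], [0.6007, -0.2591, 0.3202]]
[129, 317, 301, 23, 1498] [[0.546, -0.28, 0.3217], [0.5992, -0.2719, 0.3247], [0.6226, -0.268, 0.3306]]
```

View pics/c2.png

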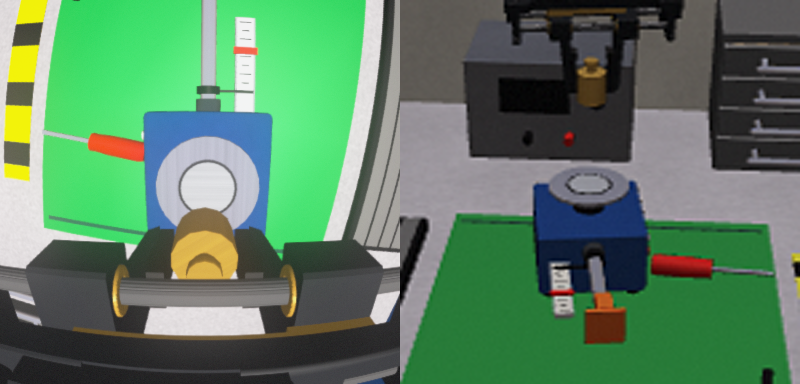

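The wrist view shows the weight held upright at about (260,245), the pan ring at (263,187), and the pointer and red band beside the rod. Next I measure the weight axis against the circle, plus the pointer, band and handle.

```bash
python3 - <<'E'
from h import *
st=r.get_state()
a=load('w2'); W=world(a,True); I=a['img']; hsv=cv2.cvtColor(I,cv2.COLOR_RGB2HSV); ok=a['z_map']>0
def cfit(q): 
    A=np.c_[2*q[:,:2],np.ones(len(q))]; s=np.linalg.lstsq(A,(q[:,:2]**2).sum(1),rcond=None)[0]; return s[:2].round(4),np.sqrt(s[2]+s[:2]@s[:2]).round(4)
m=cv2.inRange(hsv,np.array((8,110,40)),np.array((25,255,255)))>0
for lo,hi in((.252,.259),(.266,.275)):
    q=W[m&ok&(W[...,2]>lo)&(W[...,2]<hi)&(abs(W[...,1]+.29)<.06)]; q=q[:,:3]
    print('weight',len(q),np.median(q[:,2]).round(4),[np.round(v,4) for v in cv2.minEnclosingCircle(q[:,:2].astype(np.float32))], 'x',q[:,0].min().round(4),q[:,0].max().round(4),'y',q[:,1].min().round(4),q[:,1].max().round(4))
pan=ok&(W[...,2]>.112)&(W[...,2]<.124)&(np.hypot(W[...,0]-.582,W[...,1]+.292)<.07)&(hsv[...,1]<70)
q=W[pan];print('pan z',np.median(q[:,2]).round(4))
d=np.hypot(W[...,0]-.582,W[...,1]+.292)
# outer edge
pm=pan.astype(np.uint8); cs,_=cv2.findContours(pm,cv2.RETR_EXTERNAL,cv2.CHAIN_APPROX_NONE); c=max(cs,key=len)[:,0]
e=W[c[:,1],c[:,0]]; dd=np.hypot(*(e[:,:2]-[.582,-.292]).T); print('outer',cfit(e[dd>.043]))
dk=pan&(hsv[...,2]<90)&(d<.035)&(d>.018); print('ring',dk.sum(),cfit(W[dk]) if dk.sum()>20 else '')
# red band
rm=(cv2.inRange(hsv,np.array((0,150,80)),np.array((9,255,255)))>0)&ok
k,l,sx,_=cv2.connectedComponentsWithStats(rm.astype(np.uint8))
for i in range(1,k):
    if sx[i,4]>15: p=W[l==i]; print('red',sx[i].tolist(),p.mean(0).round(4),np.median(p,0).round(4))
# rod axis
rod=ok&(W[...,2]>.083)&(W[...,2]<.092)&(hsv[...,1]<60)&(W[...,1]>-.19)&(W[...,1]<-.09)&(abs(W[...,0]-.56)<.03)
p=W[rod]; f=cv2.fitLine(p[:,:2].astype(np.float32),cv2.DIST_HUBER,0,.001,.001).ravel();print('rod',len(p),f.round(4),np.degrees(np.arctan2(-f[0],f[1])) , np.percentile(p[:,2],95))
dkp=ok&(hsv[...,2]<60)&(W[...,2]>.05)&(W[...,2]<.1)&(W[...,0]>.572)&(W[...,0]<.64)&(W[...,1]>-.215)&(W[...,1]<-.09)
ys,xs=np.where(dkp);print('dark',len(xs)); 
if len(xs): print(xs.min(),xs.max(),ys.min(),ys.max(),W[dkp].mean(0).round(4))
cv2.imwrite('pics/c3.png',cv2.resize(I[:130,230:330],(600,780),interpolation=cv2.INTER_CUBIC)[180:,:,::-1])
print(go([.582,-.292,.2352]))
E
```

```text
weight 2102 0.2548 [array([ 0.5798, -0.2917]), np.float64(0.0169)] x 0.5633 0.5964 y -0.3033 -0.2752
weight 648 0.2687 [array([ 0.5799, -0.2911]), np.float64(0.0081)] x 0.572 0.5879 y -0.2946 -0.2832
pan z 0.1179
outer (array([ 0.5824, -0.2919]), np.float64(0.047))
ring 0 
red [290, 47, 23, 7, 131] [ 0.6031 -0.15    0.0568] [ 0.6033 -0.15    0.0568]
red [144, 134, 56, 27, 979] [ 0.4688 -0.2801  0.0262] [ 0.4698 -0.2797  0.0267]Traceback (most recent call last):
  File "<stdin>", line 24, in <module>
cv2.error: OpenCV(4.12.0) /io/opencv/modules/imgproc/src/linefit.cpp:50: error: (-215:Assertion failed) count > 0 in function 'fitLine2D_wods'
```

servo_tool:
  translation:
    - [-0.001,0.0025,0.015]
    - [0,0,0.025]
    - [0,0,0.025]
    - [0,0,0.018]
    - [0,0,0.01]
    - [0,0,0.003]
    - [0,0,0]
    - [0,0,0]
  turn:
    - [0,0,0]
    - [0,0,0]
    - [0,0,0]
    - [0,0,0]
    - [0,0,0]
    - [0,0,0]
    - [0,0,0]
    - [0,0,0]

```text
clock: 8.48
tool_pos: [0.5846, -0.2935, 0.1405]
eef_rot: [0.654, 0.756, 0.0, 0.001]
contact_force: [-1.3, 0.5, -1.9]
opening: 0.367
finger_force: 20.0
```

servo_tool:
  translation:
    - [0,0,0.001]
    - [0,0,0.001]
    - [0,0,0.001]
    - [0,0,0.001]
    - [0,0,0.001]
    - [0,0,0.001]
    - [0,0,0.001]
    - [0,0,0.001]
    - [0,0,0]
    - [0,0,0]
  turn:
    - [0,0,0]
    - [0,0,0]
    - [0,0,0]
    - [0,0,0]
    - [0,0,0]
    - [0,0,0]
    - [0,0,0]
    - [0,0,0]
    - [0,0,0]
    - [0,0,0]

```text
clock: 9.72
tool_pos: [0.5841, -0.2933, 0.1317]
eef_rot: [0.654, 0.756, 0.0, 0.0]
contact_force: [-0.5, 0.3, -2.3]
opening: 0.362
finger_force: 20.0
```

```bash
python3 - <<'E'
from h import *
st=r.get_state(); print(st['q'].round(2),st['tool_pos'].round(4),st['contact_force'].round(2))
a=snap('wrist','w3'); W=world(a,True); I=a['img']; hsv=cv2.cvtColor(I,cv2.COLOR_RGB2HSV); ok=a['z_map']>0
pan=ok&(W[...,2]>.095)&(W[...,2]<.124)&(np.hypot(W[...,0]-.582,W[...,1]+.292)<.05)&(hsv[...,1]<70)
print('pan z',np.percentile(W[pan][:,2],[10,50,90]).round(4))
cv2.imwrite('pics/c3.png',cv2.resize(I[20:320,60:460],(800,600),interpolation=cv2.INTER_CUBIC)[:,:,::-1])
E
```

```text
[ 0.4   0.85 -0.01  1.57  0.01  0.72  0.53] [ 0.5841 -0.2933  0.1317] [-0.5   0.34 -2.33]
pan z [0.117  0.1178 0.1187]
```

View pics/c3.png

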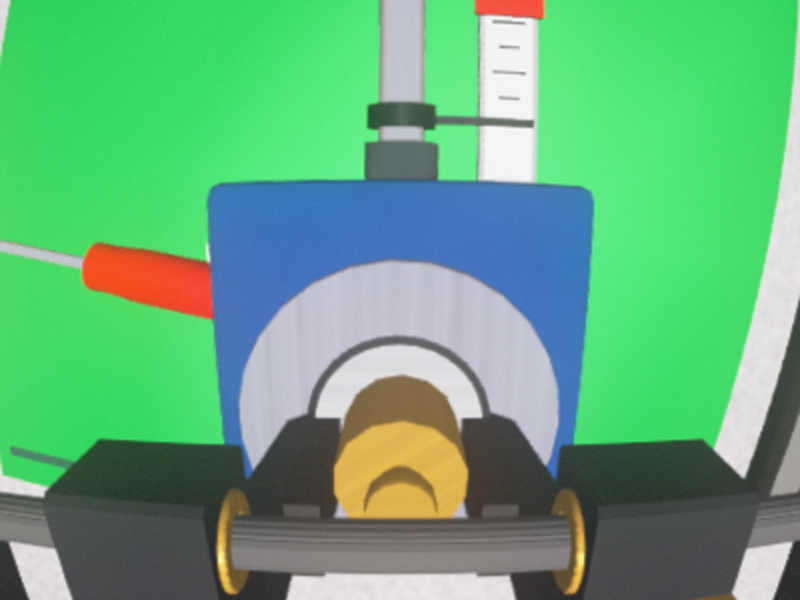

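The weight sits over the printed circle but has not touched yet: pan at 0.118 and the wrist still carries about 2.3 N. I keep lowering slowly.

servo_tool:
  translation:
    - [0,0,0.001]
    - [0,0,0.001]
    - [0,0,0.001]
    - [0,0,0.001]
    - [0,0,0]
    - [0,0,0]
  turn:
    - [0,0,0]
    - [0,0,0]
    - [0,0,0]
    - [0,0,0]
    - [0,0,0]
    - [0,0,0]

```text
clock: 10.52
tool_pos: [0.5841, -0.2934, 0.1278]
eef_rot: [0.654, 0.756, 0.0, 0.0]
contact_force: [-0.2, 0.1, -0.7]
opening: 0.37
finger_force: 20.0
```

servo_tool:
  translation:
    - [0,0,0.001]
    - [0,0,0.0005]
    - [0,0,0]
    - [0,0,0]
  turn:
    - [0,0,0]
    - [0,0,0]
    - [0,0,0]
    - [0,0,0]

```text
clock: 11.02
tool_pos: [0.5842, -0.2934, 0.1263]
eef_rot: [0.654, 0.756, 0.0, 0.0]
contact_force: [-0.2, -0.1, 0.4]
opening: 0.37
finger_force: 20.0
```

servo_tool:
  translation:
    - [0,0,0]
    - [0,0,0]
    - [0,0,0]
  turn:
    - [0,0,0]
    - [0,0,0]
    - [0,0,0]
  grip: 0.42
  grip_force: 5

```text
clock: 11.4
tool_pos: [0.584, -0.2932, 0.1261]
eef_rot: [0.654, 0.756, 0.0, -0.0]
contact_force: [0.1, 0.6, 0.2]
opening: 0.419
finger_force: 0.0
```

servo_tool:
  translation:
    - [0,0,0]
    - [0,0,0]
    - [0,0,0]
  turn:
    - [0,0,0]
    - [0,0,0]
    - [0,0,0]
  grip: 0.6

```text
clock: 11.78
tool_pos: [0.584, -0.2933, 0.1262]
eef_rot: [0.654, 0.756, 0.0, -0.0]
contact_force: [-0.2, -0.8, 0.4]
opening: 0.602
finger_force: 0.0
```

servo_tool:
  translation:
    - [0,0,-0.01]
    - [0,0,-0.03]
    - [0,0,-0.03]
    - [0,0,-0.03]
    - [0,0,-0.02]
    - [0,0,0]
    - [0,0,0]
    - [0,0,0]
  turn:
    - [0,0,0]
    - [0,0,0]
    - [0,0,0]
    - [0,0,0]
    - [0,0,0]
    - [0,0,0]
    - [0,0,0]
    - [0,0,0]

```text
clock: 12.78
tool_pos: [0.5834, -0.293, 0.245]
eef_rot: [0.654, 0.756, -0.0, -0.001]
contact_force: [0.1, 0.6, -0.4]
opening: 0.599
finger_force: 0.0
```

```bash
python3 - <<'E'
from h import *
a=snap('wrist','w4'); W=world(a,True); I=a['img']; hsv=cv2.cvtColor(I,cv2.COLOR_RGB2HSV); ok=a['z_map']>0
m=cv2.inRange(hsv,np.array((8,110,40)),np.array((25,255,255)))>0
near=np.hypot(W[...,0]-.582,W[...,1]+.292)<.05
p=W[m&ok&near&(W[...,2]<.18)]; print('w z',np.percentile(p[:,2],[50,99]).round(4))
for lo,hi in((.140,.152),(.156,.168)):
    q=p[(p[:,2]>lo)&(p[:,2]<hi)]
    if len(q)>9: print(len(q),np.median(q[:,2]).round(4),cv2.minEnclosingCircle(q[:,:2].astype(np.float32)))
pan=ok&(W[...,2]>.095)&(W[...,2]<.124)&near&(hsv[...,1]<70)
print('pan z',np.percentile(W[pan][:,2],[10,50,90]).round(4))
# handle, band, rod, pointer
o=ok&m&(W[...,1]>-.12)&(W[...,1]<.0)&(abs(W[...,0]-.55)<.05)&(W[...,2]>.04); q=W[o]; 
if len(q): print('handle',len(q),np.percentile(q,[1,50,99],0).round(4).tolist())
rm=(cv2.inRange(hsv,np.array((0,150,80)),np.array((9,255,255)))>0)&ok&(W[...,0]>.57)&(W[...,1]>-.2)
q=W[rm];print('band',len(q),q.mean(0).round(4))
rod=ok&(hsv[...,1]<80)&(W[...,2]>.07)&(W[...,2]<.1)&(W[...,1]>-.18)&(W[...,1]<-.1)&(abs(W[...,0]-.562)<.02)
q=W[rod]; print('rod',len(q)); 
if len(q)>9:
    f=np.polyfit(q[:,1],q[:,0],1);print(f.round(4),np.degrees(np.arctan(-f[0])))
d=ok&(hsv[...,2]<110)&(W[...,0]>.577)&(W[...,0]<.62)&(W[...,1]>-.215)&(W[...,1]<-.16)&(W[...,2]>.05)
print('ptr',d.sum(),W[d].mean(0).round(4),np.argwhere(d).mean(0)[::-1])
print(r.get_state()['tool_pos'])
cv2.imwrite('pics/c4.png',cv2.resize(I[0:300,60:460],(800,600),interpolation=cv2.INTER_CUBIC)[:,:,::-1])
E
```

```text
w z [0.1477 0.1625]
773 0.1474 ((0.5831645727157593, -0.2923564612865448), 0.016398021951317787)
296 0.1611 ((0.5829550623893738, -0.2921087145805359), 0.008146927691996098)
pan z [0.1126 0.1135 0.1145]
band 123 [ 0.6037 -0.1501  0.0569]
rod 975
[-0.1409  0.5419] 8.018850463241089
ptr 35 [ 0.5798 -0.2035  0.075 ] [270.02857143  92.77142857]
[ 0.5834949  -0.29301899  0.24505788]
```

View pics/c4.png

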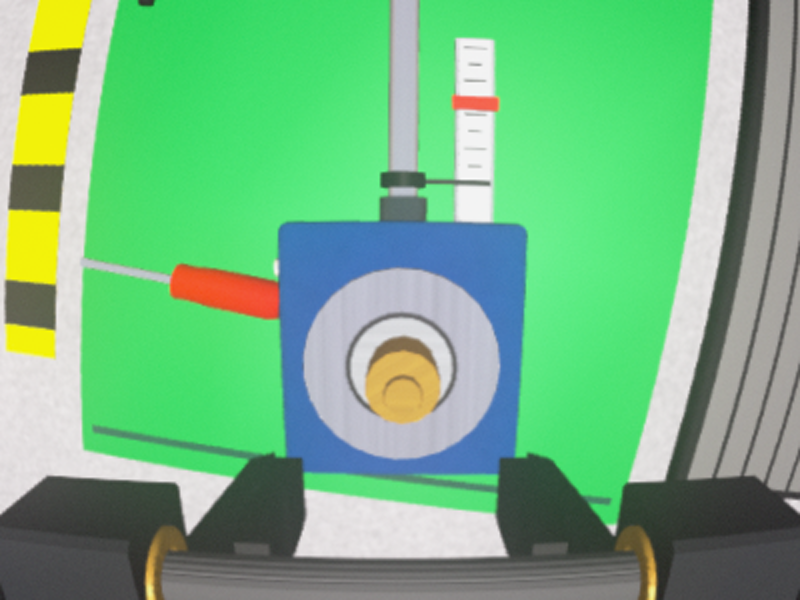

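The weight stands upright inside the circle: axis at (0.583, -0.292) against pan centre (0.582, -0.292), pan down 4.5 mm. The band at image (475,103) and pointer at (460,183) give a required pull of about 45 mm. Now over to the handle.

servo_tool:
  translation:
    - [0.03,0,0]
    - [0.045,0,0]
    - [0.045,0,0]
    - [0.045,0,0.01]
    - [0.035,0,0.02]
    - [0.0165,0.0005,0.03]
    - [0,0,0.02]
    - [0,0,0]
    - [0,0,0]
  turn:
    - [0,0,0]
    - [0,0,0]
    - [0,0,0]
    - [0,0,0]
    - [0,0,0]
    - [0,0,0]
    - [0,0,0]
    - [0,0,0]
    - [0,0,0]

```text
clock: 13.95
tool_pos: [0.5538, -0.0795, 0.1666]
eef_rot: [0.655, 0.756, 0.0, 0.0]
contact_force: [0.9, 0.1, 0.3]
opening: 0.602
finger_force: 0.0
```

```bash
python3 - <<'E'
from h import *
a=snap('wrist','w5'); W=world(a,True); I=a['img']; hsv=cv2.cvtColor(I,cv2.COLOR_RGB2HSV); ok=a['z_map']>0
st=r.get_state();print(st['tool_pos'].round(4))
m=cv2.inRange(hsv,np.array((5,110,40)),np.array((25,255,255)))>0
o=ok&m&(W[...,2]>.088)&(W[...,2]<.102)&(abs(W[...,0]-.55)<.05); q=W[o][:,:2]
c=np.array([.5824,-.2919]); th=np.radians(8.02); ux=np.array([np.cos(th),np.sin(th)]); uy=np.array([-np.sin(th),np.cos(th)])
T=np.c_[(q-c)@ux,(q-c)@uy]; print('z',np.median(W[o][:,2])); print('tester y range',np.percentile(T[:,1],[1,99]).round(4))
b=T[T[:,1]<.228]; print('block x',np.percentile(b[:,0],[2,98]).round(4),len(b))
rm=(cv2.inRange(hsv,np.array((0,150,80)),np.array((5,255,255)))>0)&ok&(W[...,0]>.57)&(W[...,1]>-.2)
if rm.sum(): q=W[rm];print('band',len(q),q.mean(0).round(4))
print('delta tool to model',go([*(c+.215*uy),.061]).round(4))
E
```

```text
[ 0.554  -0.0795  0.1669]
z 0.09440165552630223
tester y range [0.2004 0.2359]
block x [-0.007   0.0092] 751
band 142 [ 0.6015 -0.1494  0.0577]
delta tool to model [ 0.0008 -0.0017  0.1059]
```

servo_tool:
  translation:
    - [0.0005,-0.001,0.015]
    - [0,0,0.025]
    - [0,0,0.025]
    - [0,0,0.02]
    - [0,0,0.015]
    - [0,0,0.005]
    - [0,0,0]
    - [0,0,0]
  turn:
    - [0,0,0]
    - [0,0,0]
    - [0,0,0]
    - [0,0,0]
    - [0,0,0]
    - [0,0,0]
    - [0,0,0]
    - [0,0,0]

```text
clock: 15.0
tool_pos: [0.5529, -0.0787, 0.0618]
eef_rot: [0.654, 0.756, 0.0, 0.001]
contact_force: [0.8, 0.2, 0.7]
opening: 0.602
finger_force: 0.0
```

servo_tool:
  translation:
    - [0,0,0]
    - [0,0,0]
    - [0,0,0]
    - [0,0,0]
    - [0,0,0]
    - [0,0,0]
    - [0,0,0]
  turn:
    - [0,0,0]
    - [0,0,0]
    - [0,0,0]
    - [0,0,0]
    - [0,0,0]
    - [0,0,0]
    - [0,0,0]
  grip: 0.05
  grip_force: 40

```text
clock: 15.88
tool_pos: [0.5541, -0.0784, 0.0614]
eef_rot: [0.654, 0.756, 0.001, 0.001]
contact_force: [6.4, 0.7, -2.9]
opening: 0.201
finger_force: 40.0
```

servo_tool:
  translation:
    - [0.003,0,0]
    - [0.006,0,0]
    - [0.007,0,0]
    - [0.007,0,0]
    - [0.007,0,0]
    - [0.005,0,0]
    - [0.003,0,0]
    - [0,0,0]
    - [0,0,0]
  turn:
    - [0,0,0]
    - [0,0,0]
    - [0,0,0]
    - [0,0,0]
    - [0,0,0]
    - [0,0,0]
    - [0,0,0]
    - [0,0,0]
    - [0,0,0]

```text
clock: 17.0
tool_pos: [0.5495, -0.0447, 0.0614]
eef_rot: [0.655, 0.755, 0.0, 0.003]
contact_force: [7.8, -6.3, -5.6]
opening: 0.202
finger_force: 40.0
```

```bash
cat > m.py <<'E'
import sys
from h import *
c=np.array([.5824,-.2919]); th=np.radians(8.02); ux=np.array([np.cos(th),np.sin(th)]); uy=np.array([-np.sin(th),np.cos(th)])
k=sys.argv[1]
print(r.get_state()['tool_pos'].round(4),'tcp tester y',((r.get_state()['tool_pos'][:2]-c)@uy).round(4))
for n in('top','side','wrist'):
    s=snap(n,n+k); W=world(s,n=='wrist'); hsv=cv2.cvtColor(s['img'],cv2.COLOR_RGB2HSV); ok=s['z_map']>0
    T=np.stack([(W[...,:2]-c)@ux,(W[...,:2]-c)@uy,W[...,2]],-1)
    rg=ok&(T[...,0]>.012)&(T[...,0]<.05)&(T[...,1]>.07)&(T[...,1]<.2)&(T[...,2]>.03)
    red=rg&(cv2.inRange(hsv,np.array((0,130,70)),np.array((9,255,255)))>0)
    dk=rg&(hsv[...,2]<100)&(T[...,2]>.055)&(abs(T[...,1]-.13)<.05)
    hd=ok&(cv2.inRange(hsv,np.array((5,110,40)),np.array((25,255,255)))>0)&(abs(T[...,0])<.03)&(T[...,1]>.2)&(T[...,1]<.33)&(T[...,2]>.04)
    for l,q in(('band',red),('ptr',dk),('handle',hd)):
        p=T[q]
        if len(p): print(n,l,len(p),np.median(p,0).round(4),np.percentile(p[:,1],[2,98]).round(4), np.argwhere(q).mean(0)[::-1].round(1))
    if n=='side': im=cv2.resize(s['img'][100:190,210:290],(533,600),interpolation=cv2.INTER_CUBIC); cv2.imwrite(f'pics/cs{k}.png',im[:,:,::-1])
E
python3 m.py a
```

```text
[ 0.5495 -0.0447  0.0614] tcp tester y 0.2494
side ptr 11 [0.0395 0.1275 0.0584] [0.1097 0.1539] [240.5 146.6]
side handle 294 [0.0022 0.2689 0.0852] [0.2368 0.2733] [257.3 163.4]
wrist handle 7784 [0.0024 0.2681 0.0943] [0.2497 0.2789] [263.6 260.3]
```

View pics/csa.png

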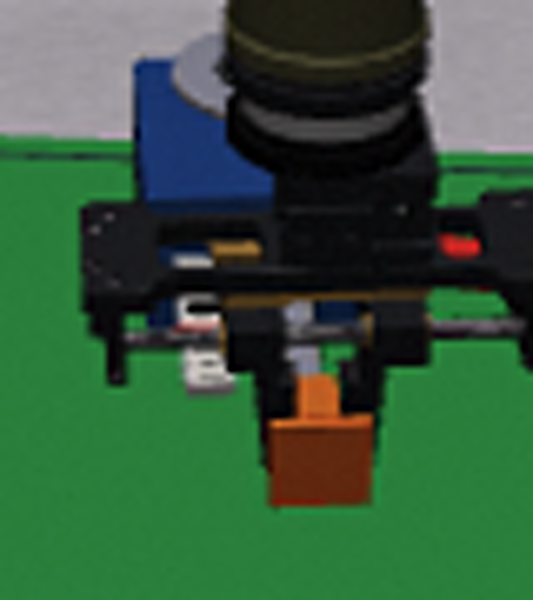

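The side crop shows the pointer (dark, at about (205,305)) still short of the red band (200,325), partly hidden by the gripper. I compare pointer and band within each picture to get the remaining pull.

```bash
python3 - <<'E'
from h import *
c=np.array([.5824,-.2919]); th=np.radians(8.02); ux=np.array([np.cos(th),np.sin(th)]); uy=np.array([-np.sin(th),np.cos(th)])
def TT(n,w): 
    s=load(n); W=world(s,w); return s,np.stack([(W[...,:2]-c)@ux,(W[...,:2]-c)@uy,W[...,2]],-1),cv2.cvtColor(s['img'],cv2.COLOR_RGB2HSV),s['z_map']>0
for n in('w2','w3','w4'):
    s,T,h,ok=TT(n,True); rg=ok&(T[...,0]>.012)&(T[...,0]<.045)&(T[...,1]>.075)&(T[...,1]<.2)&(T[...,2]>.04)
    red=rg&(cv2.inRange(h,np.array((0,130,70)),np.array((9,255,255)))>0)
    # pointer: dark pixels along bar near home; minimal brightness per column
    pr=rg&(T[...,0]>.02)&(T[...,0]<.037)&(abs(T[...,1]-.092)<.012)
    v=np.where(pr,h[...,2],255); cols=np.where(pr.any(0))[0]; rows=v[:,cols].argmin(0)
    p=T[rows,cols]; print(n,'ptr',np.median(p,0).round(4),(np.median(rows),np.median(cols)),'band',T[red].mean(0).round(4) if red.any() else '',np.percentile(T[red][:,1],[3,97]).round(4) if red.any() else '')
for n in('side0','sidea'):
    s,T,h,ok=TT(n,False)
    hd=ok&(cv2.inRange(h,np.array((3,130,60)),np.array((16,255,255)))>0)&(abs(T[...,0])<.03)&(T[...,1]>.2)&(T[...,1]<.33)&(T[...,2]>.055)&(T[...,2]<.088)
    print(n,'flange',hd.sum(),np.median(T[hd],0).round(4))
s,T,h,ok=TT('sidea',False)
print(s['img'][143:153,237:245].tolist().__repr__()[:0]); 
for v in range(142,154): print(v,[tuple(map(int,s['img'][v,u])) for u in range(237,246)],T[v,240].round(3))
E
```

```text
w2 ptr [0.0287 0.0913 0.0618] (np.float64(91.0), np.float64(290.5)) band [0.0363 0.1376 0.0568] [0.1342 0.141 ]
w3 ptr [0.0286 0.0913 0.0617] (np.float64(80.0), np.float64(299.5)) band [0.0363 0.1375 0.0569] [0.134  0.1412]
w4 ptr [0.0281 0.0911 0.0619] (np.float64(91.0), np.float64(286.5)) band [0.0367 0.1376 0.0569] [0.1344 0.1409]
side0 flange 132 [0.0024 0.236  0.0715]
sidea flange 147 [0.0006 0.2697 0.0731]

142 [(8, 8, 10), (9, 9, 10), (9, 7, 9), (9, 10, 10), (10, 10, 12), (10, 10, 12), (9, 10, 12), (10, 10, 12), (11, 12, 14)] [0.048 0.275 0.165]
143 [(4, 4, 8), (8, 6, 8), (4, 5, 4), (4, 4, 5), (6, 6, 9), (6, 7, 7), (8, 8, 11), (8, 10, 13), (5, 7, 10)] [0.048 0.274 0.162]
144 [(90, 89, 89), (102, 99, 99), (105, 103, 101), (105, 104, 102), (97, 96, 94), (46, 45, 45), (25, 20, 15), (44, 34, 21), (56, 42, 22)] [0.048 0.274 0.159]
145 [(177, 175, 176), (90, 88, 85), (54, 51, 52), (58, 56, 55), (57, 55, 56), (48, 46, 44), (45, 35, 16), (78, 57, 26), (78, 57, 26)] [0.04  0.113 0.055]
146 [(167, 165, 166), (0, 0, 0), (0, 0, 0), (0, 0, 0), (0, 0, 0), (2, 1, 1), (24, 19, 15), (37, 32, 2
[... 442 characters left out ...]
22, 82, 82), (108, 102, 100), (102, 75, 45), (20, 22, 28), (26, 27, 30)] [0.048 0.273 0.143]
150 [(71, 70, 71), (70, 69, 70), (79, 76, 78), (42, 41, 44), (53, 54, 58), (78, 70, 66), (111, 85, 45), (4, 7, 9), (8, 9, 10)] [0.049 0.277 0.143]
151 [(29, 28, 31), (41, 42, 44), (42, 42, 44), (37, 38, 39), (38, 38, 41), (49, 45, 43), (67, 50, 24), (3, 6, 8), (9, 9, 11)] [0.049 0.278 0.14 ]
152 [(70, 82, 74), (133, 129, 130), (94, 91, 88), (95, 94, 91), (95, 93, 91), (94, 89, 82), (92, 75, 34), (2, 5, 7), (10, 11, 13)] [0.042 0.15  0.054]
153 [(118, 152, 128), (199, 193, 192), (204, 200, 194), (204, 200, 194), (206, 202, 196), (194, 190, 184), (97, 91, 81), (2, 2, 5), (8, 8, 10)] [0.043 0.156 0.054]
```

servo_tool:
  translation:
    - [0.002,0,0]
    - [0.003,0,0]
    - [0.003,0,0]
    - [0.002,0,0]
    - [0.001,0,0]
    - [0,0,0]
    - [0,0,0]
    - [0,0,0]
  turn:
    - [0,0,0]
    - [0,0,0]
    - [0,0,0]
    - [0,0,0]
    - [0,0,0]
    - [0,0,0]
    - [0,0,0]
    - [0,0,0]

```text
clock: 18.15
tool_pos: [0.5481, -0.0344, 0.0614]
eef_rot: [0.656, 0.755, 0.0, 0.004]
contact_force: [7.6, -6.8, -5.8]
opening: 0.202
finger_force: 40.0
```

```bash
python3 m.py b; python3 - <<'E'
from h import *
c=np.array([.5824,-.2919]); th=np.radians(8.02); ux=np.array([np.cos(th),np.sin(th)]); uy=np.array([-np.sin(th),np.cos(th)])
s=load('sideb');W=world(s);T=np.stack([(W[...,:2]-c)@ux,(W[...,:2]-c)@uy,W[...,2]],-1);h=cv2.cvtColor(s['img'],cv2.COLOR_RGB2HSV);ok=s['z_map']>0
hd=ok&(cv2.inRange(h,np.array((3,130,60)),np.array((16,255,255)))>0)&(abs(T[...,0])<.03)&(T[...,1]>.2)&(T[...,1]<.33)&(T[...,2]>.055)&(T[...,2]<.088)
print('flange',np.median(T[hd],0).round(4))
for v in range(143,156): print(v,[tuple(map(int,s['img'][v,u])) for u in range(236,243)],T[v,239].round(3))
m=(cv2.inRange(h,np.array((0,150,80)),np.array((9,255,255)))>0)
print([tuple(map(int,p)) for p in np.argwhere(m[140:160,230:250])+[140,230]])
E
```

```text
[ 0.5481 -0.0344  0.0614] tcp tester y 0.2597
side band 10 [0.0417 0.1405 0.0561] [0.1368 0.1458] [240.  149.5]
side ptr 14 [0.0415 0.1367 0.0597] [0.1335 0.1642] [240.1 148.8]
side handle 291 [0.0016 0.2797 0.0852] [0.2455 0.2831] [257.6 165.8]
wrist handle 7849 [0.0025 0.2785 0.0943] [0.2602 0.2893] [263.5 260.3]
flange [0.0013 0.2804 0.072 ]
143 [(16, 16, 19), (17, 17, 19), (18, 18, 20), (19, 20, 22), (15, 16, 19), (19, 18, 22), (14, 14, 17)] [0.051 0.283 0.167]
144 [(13, 12, 14), (11, 10, 12), (9, 11, 12), (10, 10, 13), (10, 9, 12), (8, 10, 10), (11, 12, 14)] [0.051 0.283 0.165]
145 [(9, 10, 11), (7, 7, 9), (6, 6, 8), (7, 8, 8), (6, 7, 8), (8, 9, 10), (7, 8, 9)] [0.051 0.284 0.162]
146 [(13, 16, 21), (38, 40, 41), (49, 48, 49), (49, 49, 50), (52, 51, 52), (52, 52, 52), (47, 46, 46)] [0.051 0.283 0.159]
147 [(68, 76, 91), (169, 172, 174), (95, 96, 94), (52, 55, 54), (54, 57, 57), (56, 58, 58), (49, 52, 52)] [0.044 0.136 0.063]
148 [(71, 61, 77), (166, 130, 130), (30, 39, 38), (30, 6, 5), (30, 7, 8), (32, 9, 6), (31, 8, 8)] [0.044 0.135 0.058]
149 [(129, 26, 34), (206, 34, 31), (20
[... 285 characters left out ...]
136), (107, 110, 112), (96, 94, 90)] [0.052 0.283 0.144]
152 [(86, 83, 85), (74, 72, 74), (45, 45, 48), (31, 33, 35), (33, 34, 36), (58, 58, 61), (90, 86, 86)] [0.052 0.284 0.141]
153 [(42, 38, 42), (46, 43, 48), (37, 36, 38), (27, 26, 28), (28, 27, 29), (25, 25, 27), (35, 31, 29)] [0.052 0.285 0.139]
154 [(26, 42, 31), (53, 69, 58), (75, 70, 71), (93, 88, 86), (39, 37, 37), (53, 52, 51), (96, 92, 88)] [0.052 0.288 0.138]
155 [(43, 126, 61), (101, 131, 109), (190, 185, 187), (207, 202, 196), (207, 202, 196), (207, 203, 197), (198, 193, 186)] [0.046 0.165 0.053]
[(149, 237), (149, 238), (149, 239), (149, 240), (149, 241), (149, 242), (150, 237), (150, 238), (150, 239), (150, 240), (150, 241)]
```

View pics/csb.png

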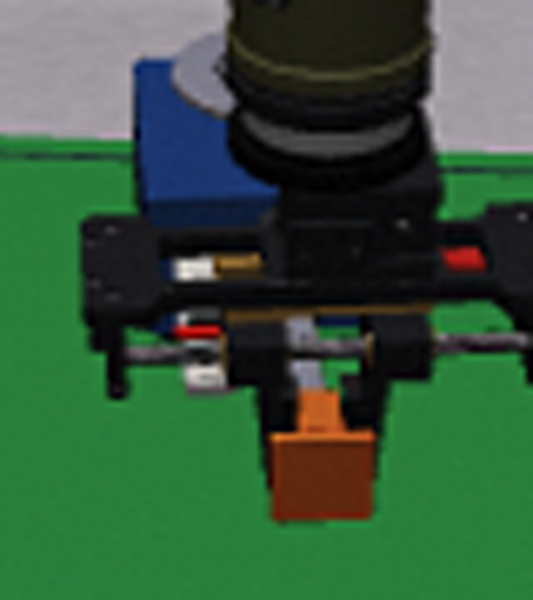

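The pointer (dark line at (205,315)) now sits at the near edge of the red band (198,331), about 1.5–2 mm short of centre. One small final step.

servo_tool:
  translation:
    - [0.0008,0,0]
    - [0.0007,0,0]
    - [0,0,0]
    - [0,0,0]
    - [0,0,0]
    - [0,0,0]
    - [0,0,0]
    - [0,0,0]
  turn:
    - [0,0,0]
    - [0,0,0]
    - [0,0,0]
    - [0,0,0]
    - [0,0,0]
    - [0,0,0]
    - [0,0,0]
    - [0,0,0]

```text
clock: 19.3
tool_pos: [0.548, -0.0331, 0.0614]
eef_rot: [0.656, 0.755, -0.0, 0.004]
contact_force: [8.0, -7.8, -6.1]
opening: 0.199
finger_force: 40.0
```

```bash
python3 m.py c; python3 - <<'E'
from h import *
c=np.array([.5824,-.2919]); th=np.radians(8.02); ux=np.array([np.cos(th),np.sin(th)]); uy=np.array([-np.sin(th),np.cos(th)])
s=load('sidec');W=world(s);T=np.stack([(W[...,:2]-c)@ux,(W[...,:2]-c)@uy,W[...,2]],-1);h=cv2.cvtColor(s['img'],cv2.COLOR_RGB2HSV);ok=s['z_map']>0
hd=ok&(cv2.inRange(h,np.array((3,130,60)),np.array((16,255,255)))>0)&(abs(T[...,0])<.03)&(T[...,1]>.2)&(T[...,1]<.33)&(T[...,2]>.055)&(T[...,2]<.088)
print('flange',np.median(T[hd],0).round(4))
for v in range(145,153): print(v,[tuple(map(int,s['img'][v,u])) for u in range(237,242)],T[v,239].round(4))
t=load('topc');W=world(t);h=cv2.cvtColor(t['img'],cv2.COLOR_RGB2HSV)
p=W[(cv2.inRange(h,np.array((8,110,40)),np.array((25,255,255)))>0)&(np.hypot(W[...,0]-.583,W[...,1]+.292)<.04)];print('weight',len(p),p.mean(0) if len(p) else '')
E
```

```text
[ 0.548  -0.0331  0.0614] tcp tester y 0.261
side band 10 [0.0418 0.1401 0.0563] [0.1357 0.1445] [240.  149.5]
side ptr 9 [0.0389 0.1407 0.0599] [0.1277 0.1445] [240.6 148.6]
side handle 284 [0.0025 0.2808 0.0864] [0.2497 0.2845] [257.4 166.1]
wrist handle 7846 [0.0025 0.2798 0.0943] [0.2614 0.2906] [263.5 260.3]
flange [0.0016 0.2818 0.0719]
145 [(7, 9, 9), (8, 9, 11), (10, 10, 12), (8, 9, 10), (11, 11, 13)] [0.0514 0.2847 0.1625]
146 [(1, 2, 3), (2, 3, 5), (3, 5, 4), (4, 5, 6), (3, 5, 5)] [0.0514 0.2842 0.1593]
147 [(176, 179, 181), (155, 154, 150), (106, 106, 104), (102, 101, 100), (67, 68, 67)] [0.044  0.1286 0.0577]
148 [(168, 132, 132), (34, 46, 44), (0, 10, 10), (0, 8, 10), (0, 7, 8)] [0.0447 0.1407 0.0619]
149 [(207, 34, 31), (201, 26, 25), (204, 28, 26), (205, 28, 26), (208, 30, 27)] [0.0447 0.1403 0.0581]
150 [(115, 8, 7), (112, 7, 7), (105, 4, 4), (85, 4, 3), (82, 4, 4)] [0.0448 0.1418 0.0556]
151 [(103, 107, 96), (173, 176, 172), (171, 175, 169), (162, 166, 162), (118, 122, 120)] [0.0451 0.1463 0.055 ]
152 [(101, 100, 103), (103, 102, 105), (101, 101, 103), (93, 91, 94), (80, 79, 82)] [0.0517 0.2853 0.1419]
weight 108 [ 0.58200073 -0.2881146   0.15086501]
```

```bash
python3 -c "
from plant import r
print(r.finish_job())"
```

```text
the job is handed in; nothing more can be done
None
```

The job is handed in: the brass weight stands upright inside the pan's circle with the pan 4.5 mm down, and the rod is held about 46 mm out. In the last side view the pointer read within 1 mm of the red band's centre.

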